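# Check a carved S-scroll by feel

### The job

Two carved panels lie on the bench; check the one with the S-shaped scroll by feel for tool marks: run the fingertips lightly along the top of the raised scroll, over its whole length, from the square root block at one end to the round eye at the other, and finish with them still resting lightly on the eye alone, where the carving is to go on (the program ends while holding this touch). Touch no other part of that panel, nor the C-scroll panel, and leave the panels, the loose rosette and the tools lying where they are.

Things in the scene. Friction and masses are not known exactly. Their poses are not given: they have to be found in the camera images.
- s_panel: The S-panel: a carved limewood panel, 240 x 150 x 24 mm (x, y, z), about 0.7 kg, lying loose on four low rubber-faced pucks that together give about 1 mm for each 4 N of downward push, and spring back; its raised scroll is shaped like an S. Origin: centre of its underside (25 mm above the bench); x along its length, z up.
- s_ground: The rest of the S-panel: its flat sunk background, with a raised border 9 mm wide and 6 mm high all round and two carved leaves 8 mm high. Origin: centre of the flat background, 24 mm above the panel's underside, axes as the panel's. The scroll's crest stands 14 to 20 mm above it.
- s_root: The square root block at which the S-scroll begins, 26 x 26 mm, its flat top 14 mm above the background, fixed part of the S-panel. Origin: centre of its top face. The crest line of the scroll goes through s_root, s_stem1, s_joint1, s_stem2, s_joint2, s_stem3, s_stem4, s_joint4, s_stem5, s_joint5, s_stem6, s_joint6, s_stem7, s_eye in this order, 17 to 33 mm apart.
- s_eye: The round eye in which the S-scroll ends: a flat-topped button 29 mm across, top 17 mm above the background, 3 mm above the end of the stem, fixed part of the S-panel. Origin: centre of its top.
- s_stem1: Part 1 of 7 of the S-scroll's stem, counted from the root block, fixed part of the S-panel. About 33 mm long, 13 to 17 mm wide, rounded across. Origin: on the crest (top) of the stem half way along this part; axes as the panel's.
- s_joint1 (a point): Point on the crest between parts 1 and 2 of the stem.
- s_stem2: Part 2 of 7 of the S-scroll's stem, counted from the root block, fixed part of the S-panel. About 33 mm long, 13 to 17 mm wide, rounded across. Origin: on the crest (top) of the stem half way along this part; axes as the panel's.
- s_joint2 (a point): Point on the crest between parts 2 and 3 of the stem.
- s_stem3: Part 3 of 7 of the S-scroll's stem, counted from the root block, fixed part of the S-panel. About 33 mm long, 13 to 17 mm wide, rounded across. Origin: on the crest (top) of the stem half way along this part; axes as the panel's.
- s_stem4: Part 4 of 7 of the S-scroll's stem, counted from the root block, fixed part of the S-panel. About 33 mm long, 13 to 17 mm wide, rounded across. Origin: on the crest (top) of the stem half way along this part; axes as the panel's.
- s_joint4 (a point): Point on the crest between parts 4 and 5 of the stem.
- s_stem5: Part 5 of 7 of the S-scroll's stem, counted from the root block, fixed part of the S-panel. About 33 mm long, 13 to 17 mm wide, rounded across. Origin: on the crest (top) of the stem half way along this part; axes as the panel's.
- s_joint5 (a point): Point on the crest between parts 5 and 6 of the stem.
- s_stem6: Part 6 of 7 of the S-scroll's stem, counted from the root block, fixed part of the S-panel. About 33 mm long, 13 to 17 mm wide, rounded across. Origin: on the crest (top) of the stem half way along this part; axes as the panel's.
- s_joint6 (a point): Point on the crest between parts 6 and 7 of the stem.
- s_stem7: Part 7 of 7 of the S-scroll's stem, counted from the root block (it runs into the eye), fixed part of the S-panel. About 33 mm long, 13 to 17 mm wide, rounded across. Origin: on the crest (top) of the stem half way along this part; axes as the panel's.
- c_panel: The other carved panel, same size and wood, on pucks of the same kind; its scroll is shaped like a C. Origin: centre of its underside. Not to be touched.
- gouge: Carving gouge, 255 mm long, 29 mm thick at the wooden handle, lying along x between the two panels. Origin: on the bench under the ferrule, 125 mm from the handle's end.
- small_gouge: Smaller gouge, 215 mm long, on the bench left of the panels. Origin as for the gouge.
- rosette: Loose carved limewood rosette, 33 mm across and 12 mm high, lying on the background of the S-panel, beside the scroll. Origin: centre of its underside.
- mallet: Round carver's mallet standing on its head, 94 mm across, 207 mm high, right of the panels. Origin: centre of its underside.
- oilstone: Sharpening stone in a wooden holder, 75 x 210 x 40 mm, right of the panels. Origin: centre of its underside.
- pencil_pot: White pot with pencils, 80 mm across, 165 mm high with the pencils, left of the panels. Origin: centre of its underside.
- glue_bottle: White bottle, 60 mm across, 170 mm high, behind the panels on the right. Origin: centre of its underside.

How it is judged (in metres and radians):
On the way, in this order (a step that is already met when the one before it is completed fails the run):
1. the fingertips touch the square root block of the S-scroll (contact force between the fingers and s_root above 0.2 N), for 0.06 s.
2. then they touch the first of the seven parts of the stem, having left the part before it (contact force between the fingers and s_stem1 above 0.2 N and contact force between the fingers and s_root below 0.2 N), for 0.06 s.
3. then they touch the second of the seven parts of the stem, having left the part before it (contact force between the fingers and s_stem2 above 0.2 N and contact force between the fingers and s_stem1 below 0.2 N), for 0.06 s.
4. then they touch the third of the seven parts of the stem, having left the part before it (contact force between the fingers and s_stem3 above 0.2 N and contact force between the fingers and s_stem2 below 0.2 N), for 0.06 s.
5. then they touch the fourth of the seven parts of the stem, having left the part before it (contact force between the fingers and s_stem4 above 0.2 N and contact force between the fingers and s_stem3 below 0.2 N), for 0.06 s.
6. then they touch the fifth of the seven parts of the stem, having left the part before it (contact force between the fingers and s_stem5 above 0.2 N and contact force between the fingers and s_stem4 below 0.2 N), for 0.06 s.
7. then they touch the sixth of the seven parts of the stem, having left the part before it (contact force between the fingers and s_stem6 above 0.2 N and contact force between the fingers and s_stem5 below 0.2 N), for 0.06 s.
8. then they touch the last of the seven parts of the stem, having left the part before it (contact force between the fingers and s_stem7 above 0.2 N and contact force between the fingers and s_stem6 below 0.2 N), for 0.06 s.
9. then they rest on the round eye alone (contact force between the fingers and s_eye above 0.2 N and contact force between the fingers and s_stem7 below 0.2 N), for 0.06 s.
At the end, for the whole second after the job is handed in: The fingertips rest on the eye of the S-scroll with 0.2 to 20 N and no longer on the stem, after touching the root block and the seven parts of the stem in order; both panels and all loose things are within 20 mm of where they started (all of step 9 and contact force between the fingers and s_eye below 20 N and distance of each of s_panel, c_panel, gouge, small_gouge, rosette, mallet, oilstone, pencil_pot, glue_bottle from where it was at the start of the episode below 0.02 m); the arm keeps its last pose, push and grip.
It fails at once if the carving is pressed hard (over 20 N) (contact force between the fingers and s_panel above 20 N).
It fails at once if the fingers touch the S-panel beside its scroll (background, border or leaves) (contact force between the fingers and s_ground above 1 N).
It fails at once if the S-panel is lifted or shoved (over 20 mm) (distance of s_panel from where it was at the start of the episode above 0.02 m).
It fails at once if the C-panel is touched or moved (contact force between the fingers and c_panel above 1 N or distance of c_panel from where it was at the start of the episode above 0.02 m).
It fails at once if a tool or other thing on the bench is shifted, lifted or knocked over (over 20 mm) (distance of any of gouge, small_gouge, rosette, mallet, oilstone, pencil_pot, glue_bottle from where it was at the start of the episode above 0.02 m).
It also fails if it takes over 48 s, if anything falls off the work surface, if the arm or the gripper's body presses on something with over 40 N, if the wrist force passes 120 N, or if a joint passes its speed limit or range.

### The arm

A 6-joint arm with a two-finger parallel gripper is mounted at the origin on the work surface. World frame = base frame: x ahead of the robot, y to its left, z up, the work surface at z = 0. Lengths are in mm, angles in rad, forces in N, time in s.
With the tool pointing down it reaches from about 275 to 875 mm from the base axis. Payload 12.5 kg.
Tool frame: the origin (TCP) lies on the centre line of the jaws, within the pads' length; the fingertips stand 22 mm ahead of it and the grasp point (between the pads) lies 3 mm ahead of it; z points along the fingers, y is the line along which they close (so a half turn about z gives the same grasp; the last joint's range is limited). The gripper opens to 85 mm and grips with 20 to 120 N. Pads are 22 mm wide; open, the fingers measure 114 mm over their backs; the gripper's body (76 mm by 85 mm) begins 54 mm behind the grasp point. The pads swing forward as they close: fully open they stand 13 mm farther back than shut.
Start: joints at [-1.426, 0.351, 1.652, -0, 1.139, -0.085], TCP at [125.301, -535.522, 253.29] pointing down, gripper open.
Joint ranges: [-2.75, 2.75], [-0.79, 2.1], [0.01, 2.65], [-1.57, 4.71], [0.07, 3.14], [-2.87, 2.87]. Speed limits (rad/s): [2.22, 2.22, 2.79, 3.14, 3.14, 3.14].

### API

Orientations are given as a unit quaternion [x, y, z, w].
In Python, from cell import ctrl gives the robot as it stands.
- The arm moves only by the tool move_arm, never from a script. Its argument "steps" is a list that holds one entry, the list of rows, each a list of 7 numbers: the closure, from -1 (fully open) to 1 (shut), then the shift along the world's x, y, z in m, then the turn, a rotation vector about the world's x, y, z in degrees. In form: [[[gripper, x, y, z, ax, ay, az], ...]]. A call has 1 to 12 rows; each row is the pose to reach, as a shift and turn from the pose commanded when the call began; what a row does not reach only later rows make up. A row lasts 1/10 s, in which the tool goes at most 50 mm and 8.59 degrees, less where a joint would pass 70% of its speed; a pose out of reach is approached as far as the arm can. A call with a gripper value outside its range is refused whole. The fingers move at their own pace and stop on an object; "squeeze" is the grip in N (left out, the last holds). Time passes only in rows, so rows that repeat a pose let the fingers close. It gives the time, the measured TCP pose, the force, the opening and the grip force at its end, in the units of the state.
- ctrl.observe(): the state, without advancing time (a new reading comes with each control period).
- ctrl.get_image(name): name is "side" or "top"; returns the picture (384x512x3 uint8, red, green, blue); there is no depth.
- ctrl.camera_model(name): a dict with "K" (3x3 intrinsics, pixels), "xyz" and "orientation" of the camera in the world. Camera axes: x right, y up, looking along -z (the intrinsics and any distortion apply to the point x, -y, -z); pixel columns grow to the right and rows downward; lengths in mm; the calibration is good to about 2 mm. A picture is of the moment at which its call begins. camera_model takes no time and is no camera call.
- ctrl.sign_off(): hands the job in; it is judged then, once.
The state is a dict: "time": time; "joint_pos": joint angles; "dq": joint speeds; "joint_efforts": joint torques, N m; "tcp_pos": TCP position; "ee_rot": TCP orientation; "wrist_force": force on the tool from outside, world axes, zero at the start; "moment": the same for the moment, N m; "grip_width": finger opening in mm; "grasp_force": force on a finger pad.
Only numpy, scipy, OpenCV 4.12 (cv2) and the standard library are available. Lean on these libraries where they do the work, as an engineer would, in place of code of your own. Each camera call takes 0.05 s, during which the arm holds its last target. There are 200 camera calls.

## Working session

There is one attempt and no reset: what is moved stays moved. The work goes in short steps, Python scripts to look and compute and a tool call to move; the robot and the scene stay as the last step left them, time stands still between calls to the robot, and variables do not carry over. Pictures are saved under pics/ and viewed, at most 10 in all, crops included, and the job is handed in when it is done.

Besides the shell and the picture viewer there is one more tool, called after ">>>" as name(argument=value, ...), one argument or row to a line, values as JSON. move_arm: Moves the arm, as the interface text tells. Its arguments: {"type":"object","properties":{"steps":{"type":"array","items":{"type":"array","items":{"type":"array","items":{"type":"number"}}}},"squeeze":{"type":"number"}},"required":["steps"]}

```bash
mkdir -p pics; python3 - <<'E'
from cell import ctrl
import cv2
for n in ("top","side"):
    im=ctrl.get_image(n); cv2.imwrite(f"pics/{n}0.png",cv2.resize(im[:,:,::-1],(800,600),interpolation=cv2.INTER_CUBIC)); cv2.imwrite(f"pics/{n}0raw.png",im[:,:,::-1])
    print(n,ctrl.camera_model(n))
s=ctrl.observe();print(s)
E
```

```text
top {'K': array([[376.344585  ,   0.        , 260.65508426],
       [  0.        , 376.344585  , 195.28783571],
       [  0.        ,   0.        ,   1.        ]]), 'xyz': array([ 400.47399967,  -29.77470264, 1193.76162996]), 'orientation': array([-0.0603968 ,  0.05070079,  0.70898741, -0.70079848])}
side {'K': array([[439.92406473,   0.        , 250.91610053],
       [  0.        , 439.92406473, 190.47761326],
       [  0.        ,   0.        ,   1.        ]]), 'xyz': array([ 67.3656598 , 812.0198267 , 885.71089679]), 'orientation': array([-0.12206435,  0.41323114,  0.87201036, -0.23224612])}
{'time': 0.1, 'joint_pos': array([-1.42558427e+00,  3.51209417e-01,  1.65233358e+00, -3.47927296e-05,
        1.13912841e+00, -8.46258105e-02]), 'dq': array([-0.0014524 , -0.0012611 , -0.00228242,  0.00068712,  0.00173505,
        0.00231212]), 'joint_efforts': array([ 1.93404820e-03, -5.06828678e+01, -2.91876197e+01, -3.16449211e-05,
        2.67464151e-03, -1.08605639e-05]), 'tcp_pos': array([ 125.26508191, -535.26721644,  252.80750607]), 'ee_rot': array([ 9.93403103e-01,  1.14673378e-01, -3.21262651e-05, -5.38649248e-04]), 'wrist_force': array([0.28312862, 0.66756852, 0.62697913]), 'moment': array([ 0.0456372 ,  0.04800654, -0.01586622]), 'grasp_force': 0.0, 'grip_width': 85.2175235933432}
```

View pics/top0.png

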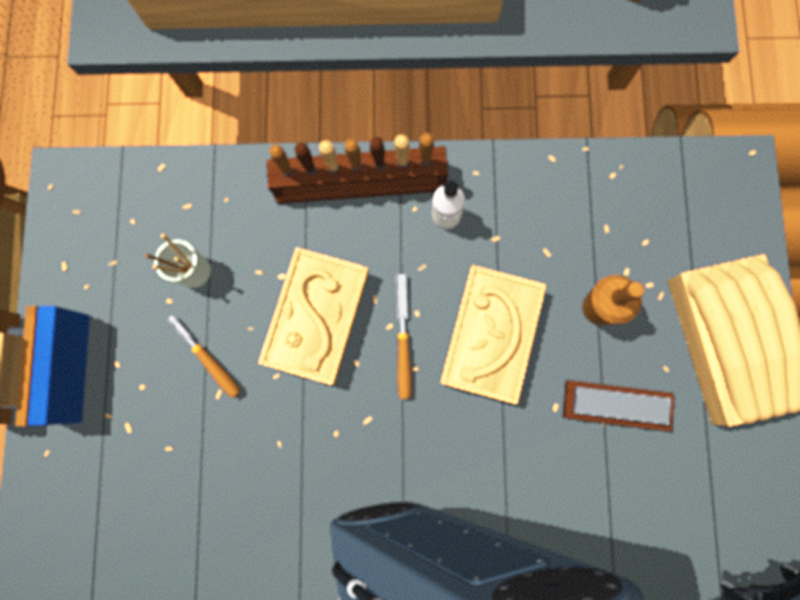

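View pics/side0.png

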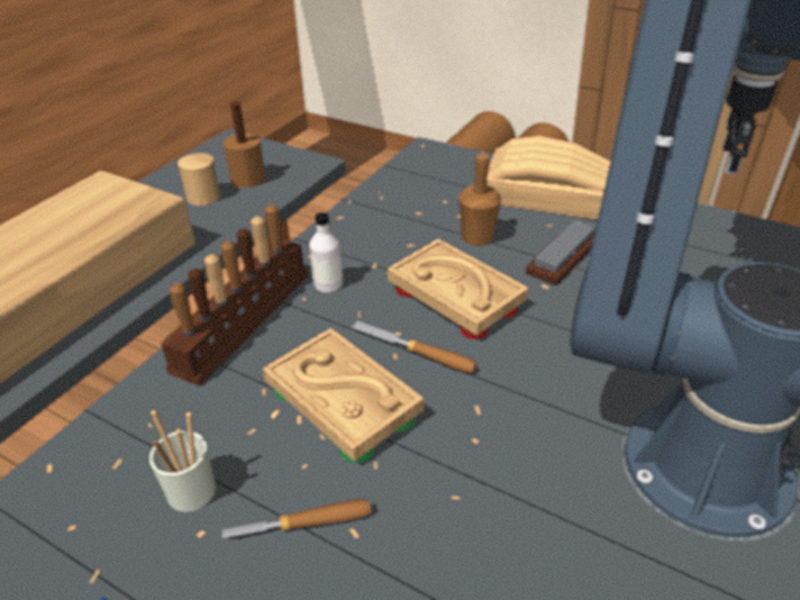

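```bash
cat > h.py <<'E'
import numpy as np, cv2
from cell import ctrl
from scipy.spatial.transform import Rotation as R
def avg(n,k=6): return np.mean([ctrl.get_image(n).astype(float) for _ in range(k)],0).astype(np.uint8)[:,:,::-1].copy()
def P(n):
    m=ctrl.camera_model(n); r=R.from_quat(m["orientation"]).as_matrix()@np.diag([1,-1,-1]); return m["K"],r,m["xyz"]
def ray(n,uv,z):
    K,r,c=P(n); d=(np.c_[np.atleast_2d(uv),np.ones(len(np.atleast_2d(uv)))]@np.linalg.inv(K).T)@r.T
    return c+d*((z-c[2])/d[:,2])[:,None]
def proj(n,X):
    K,r,c=P(n); p=((np.atleast_2d(X)-c)@r)@K.T; return p[:,:2]/p[:,2:]
E
python3 - <<'E'
from h import *
for n,seed in (("top",(310,320)),("side",(345,395))):
    im=avg(n); cv2.imwrite(f"pics/{n}_avg.png",im)
    hsv=cv2.cvtColor(im,cv2.COLOR_BGR2HSV)
    m=cv2.inRange(hsv,(8,60,90),(35,255,255))
    k,l=cv2.connectedComponents(m); s=(int(seed[0]*.64),int(seed[1]*.64))
    lab=l[s[1],s[0]]; print(n,lab)
    c=max(cv2.findContours((l==lab).astype(np.uint8),0,1)[0],key=cv2.contourArea)
    print("area",cv2.contourArea(c)); h=cv2.convexHull(c)
    for e in (2,3,4,5):
        a=cv2.approxPolyDP(h,e,True)[:,0]
        if len(a)<=6: break
    w=ray(n,a,55.); print(a.tolist(),np.round(w[:,:2]).tolist(),np.round(np.linalg.norm(w-np.roll(w,-1,0),axis=1)))
E
```

```text
top 36
area 3942.0
[[189, 158], [235, 171], [213, 246], [165, 232], [178, 176]] [[702.0, 207.0], [658.0, 64.0], [429.0, 130.0], [472.0, 276.0], [645.0, 240.0]] [150. 239. 152. 176.  66.]
side 34
area 4581.0
[[210, 210], [270, 254], [269, 263], [227, 294], [169, 242], [169, 234]] [[660.0, 68.0], [430.0, 133.0], [417.0, 161.0], [457.0, 292.0], [682.0, 226.0], [701.0, 202.0]] [239.  30. 138. 235.  30. 141.]
```

```bash
cat >> h.py <<'E'
C=np.array([565.3,169.3]); A=np.array([[702,207],[658,64],[429,130],[472,276]])
u=(A[0]+A[1]-A[2]-A[3])/2; u=u/np.linalg.norm(u); v=np.array([-u[1],u[0]])
S=3.0; W,H=774,504
def pw(p,z): # rectified pixel -> world
    p=np.atleast_2d(p); a=(p[:,0]-W/2)/S; b=-(p[:,1]-H/2)/S
    return np.c_[C+a[:,None]*u+b[:,None]*v,np.full(len(p),z)]
def rect(n,im,z):
    q=np.float32([[0,0],[W,0],[W,H],[0,H]]); M=cv2.getPerspectiveTransform(np.float32(proj(n,pw(q,z))),q)
    return cv2.warpPerspective(im,M,(W,H),flags=cv2.INTER_CUBIC)
def grid(g):
    for i in range(0,W,60): cv2.putText(g,str(i),(i,10),0,.35,(0,0,255),1); cv2.line(g,(i,0),(i,6),(0,0,255),1)
    for i in range(0,H,60): cv2.putText(g,str(i),(0,i+4),0,.35,(0,0,255),1)
    return g
E
python3 - <<'E'
from h import *
print(u, np.degrees(np.arctan2(u[1],u[0])))
for n in ("top","side"):
    g=rect(n,cv2.imread(f"pics/{n}_avg.png"),66.)
    g=cv2.convertScaleAbs(g,alpha=1.0); 
    l=cv2.cvtColor(g,cv2.COLOR_BGR2LAB); l[:,:,0]=cv2.createCLAHE(3,(4,4)).apply(l[:,:,0]); g=cv2.cvtColor(l,cv2.COLOR_LAB2BGR)
    cv2.imwrite(f"pics/{n}_rect.png",grid(g))
E
```

```text
[ 0.9593655  -0.28216632] -16.389540334034784
```

View pics/top_rect.png

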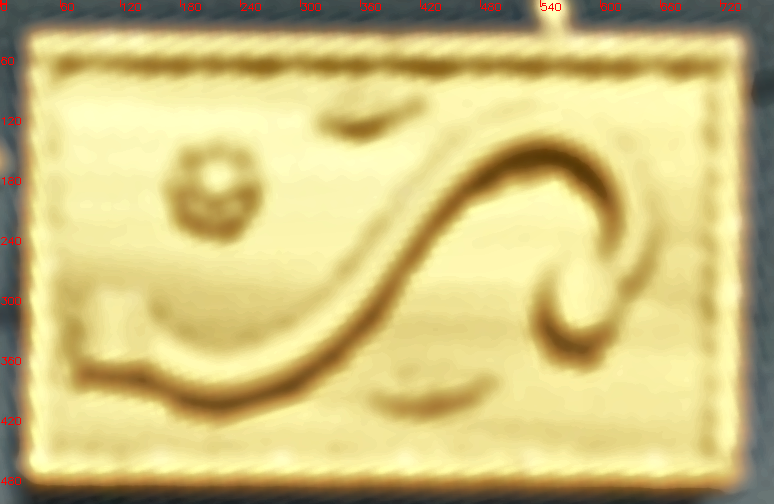

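View pics/side_rect.png

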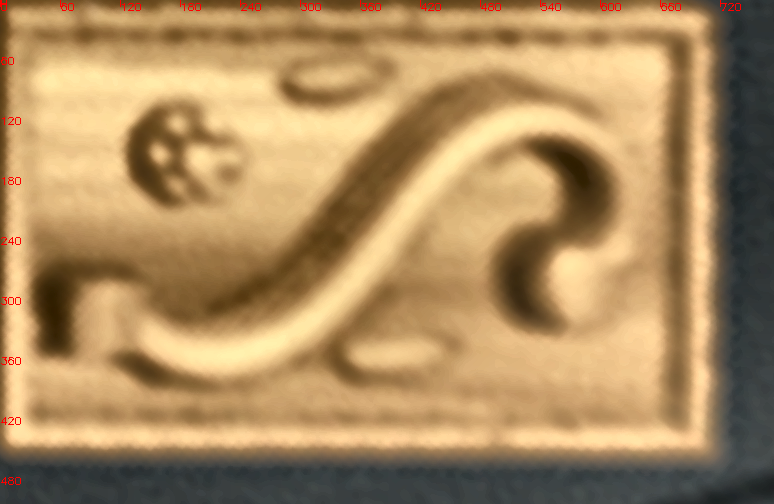

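The top view (rectified, 3 px/mm, plane z=66) shows the root block at about (114,321), the stem crest through (215,360), (340,288), (430,176), (540,122) and (630,200), the eye at (587,287) and the rosette at (215,190). The side view agrees to 2–4 mm. The panel corners give 150 x 239 mm, as they should.

```bash
cat >> h.py <<'E'
PX=np.array([(114,321),(150,342),(215,360),(290,335),(340,288),(385,230),(430,176),(480,135),(540,122),(595,143),(628,190),(635,235),(620,272),(587,287)],float)
TH=np.radians(25)
def Rt(phi):
    f=np.array([np.cos(np.radians(phi)),np.sin(np.radians(phi)),0]);k=np.array([0,0,1.])
    x=-np.cos(TH)*f-np.sin(TH)*k; z=-np.cos(TH)*k+np.sin(TH)*f
    return np.c_[x,np.cross(z,x),z]
def tcp(E,phi): return np.asarray(E)-Rt(phi)@np.array([11,0,22.])
E
python3 - <<'E'
from h import *
w=pw(PX,66.); s=np.r_[0,np.cumsum(np.linalg.norm(np.diff(w,axis=0),axis=1))]
for p,a,b in zip(PX,w,s): print(p,np.round(a,1),round(b,1))
t0=np.array([125.301,-535.522,253.29]); R0=R.from_quat(ctrl.observe()["ee_rot"])
E=np.r_[w[0,:2],80.]; t=tcp(E,-10); print("tcp over root z80",t,"delta",t-t0)
R1=R.from_euler('z',90,degrees=True)*R0
print("rot after 90",(R.from_matrix(Rt(-10))*R1.inv()).as_rotvec(degrees=True), Rt(-10))
E
```

```text
[114. 321.] [471.5 172.9  66. ] 0.0
[150. 342.] [481.  162.8  66. ] 13.9
[215. 360.] [500.1 150.9  66. ] 36.4
[290. 335.] [526.5 151.9  66. ] 62.7
[340. 288.] [546.9 162.2  66. ] 85.6
[385. 230.] [566.7 176.5  66. ] 110.1
[430. 176.] [586.2 189.6  66. ] 133.5
[480. 135.] [606. 198.  66.] 155.1
[540. 122.] [626.5 196.5  66. ] 175.5
[595. 143.] [642.1 184.6  66. ] 195.1
[628. 190.] [648.2 166.5  66. ] 214.3
[635. 235.] [646.2 151.4  66. ] 229.5
[620. 272.] [637.9 141.   66. ] 242.8
[587. 287.] [626.  139.3  66. ] 254.9
tcp over root z80 [472.1694919  172.7950749  104.58757219] delta [ 346.8684919   708.3170749  -148.70242781]
rot after 90 [-18.18242029 -19.2165634   65.72087872] [[-0.89253894  0.17364818  0.41619774]
 [ 0.1573787   0.98480775 -0.07338689]
 [-0.42261826  0.         -0.90630779]]
```

>>> move_arm(
  steps=[
    [[1,0.2,0.35,0,0,0,90],[1,0.2,0.35,0,0,0,90],[1,0.2,0.35,0,0,0,90],[1,0.2,0.35,0,0,0,90],[1,0.2,0.35,0,0,0,90],[1,0.2,0.35,0,0,0,90],[1,0.2,0.35,0,0,0,90],[1,0.2,0.35,0,0,0,90],[1,0.2,0.35,0,0,0,90],[1,0.2,0.35,0,0,0,90],[1,0.2,0.35,0,0,0,90],[1,0.2,0.35,0,0,0,90]],
  ],
  squeeze=20,
)

```text
time: 1.9
tcp_pos: [325.4, -185.4, 253.4]
ee_rot: [0.621, 0.784, 0.0, 0.0]
wrist_force: [-1.1, 0.3, -0.3]
grip_width: 0.0
grasp_force: 0.0
```

```bash
python3 - <<'E'
from h import *
o=ctrl.observe(); print(o["time"],o["tcp_pos"],o["joint_pos"],R.from_quat(o["ee_rot"]).as_matrix().round(3),o["wrist_force"],o["grip_width"])
w=pw(PX,66.);t=tcp(np.r_[w[0,:2],85.],-10)
print(t-o["tcp_pos"],(R.from_matrix(Rt(-10))*R.from_quat(o["ee_rot"]).inv()).as_rotvec(degrees=True))
E
```

```text
1.9 [ 325.388236   -185.38702261  253.38075986] [-6.42358086e-01  1.96540112e-02  2.06219298e+00 -6.55692533e-06
  1.05948731e+00 -8.73513375e-01] [[-0.229  0.973  0.   ]
 [ 0.973  0.229 -0.   ]
 [-0.     0.    -1.   ]] [-1.08075238  0.30213013 -0.26684027] 0.004319989708110011
[ 146.7812559   358.18209751 -143.79318766] [-18.16594512 -19.21083681  65.64227166]
```

>>> move_arm(
  steps=[
    [[1,0.147,0.358,-0.1,-18.2,-19.2,65.7],[1,0.147,0.358,-0.1,-18.2,-19.2,65.7],[1,0.147,0.358,-0.1,-18.2,-19.2,65.7],[1,0.147,0.358,-0.1,-18.2,-19.2,65.7],[1,0.147,0.358,-0.1,-18.2,-19.2,65.7],[1,0.147,0.358,-0.1,-18.2,-19.2,65.7],[1,0.147,0.358,-0.1,-18.2,-19.2,65.7],[1,0.147,0.358,-0.1,-18.2,-19.2,65.7],[1,0.147,0.358,-0.1,-18.2,-19.2,65.7],[1,0.147,0.358,-0.144,-18.2,-19.2,65.7],[1,0.147,0.358,-0.144,-18.2,-19.2,65.7],[1,0.147,0.358,-0.144,-18.2,-19.2,65.7]],
  ],
)

```text
time: 3.1
tcp_pos: [472.1, 171.8, 109.5]
ee_rot: [0.086, 0.973, -0.02, 0.215]
wrist_force: [1.1, -0.4, 0.3]
grip_width: 0.2
grasp_force: 0.0
```

```bash
python3 - <<'E'
from h import *
o=ctrl.observe(); M=R.from_quat(o["ee_rot"]).as_matrix(); print(o["tcp_pos"],M.round(3),o["wrist_force"],"edge",o["tcp_pos"]+M@[11,0,22])
print([ctrl.observe()["wrist_force"].round(2).tolist() for _ in range(1)])
im=avg("side",2); K=proj("side",(o["tcp_pos"]+M@[11,0,22])[None])[0]; print(K)
c=im[170:320,120:320]; cv2.imwrite("pics/s1.png",cv2.resize(c,(800,600),interpolation=cv2.INTER_CUBIC))
E
```

```text
[472.11005866 171.75002567 109.53984592] [[-0.893  0.176  0.414]
 [ 0.159  0.984 -0.075]
 [-0.421 -0.001 -0.907]] [ 1.14782961 -0.37551381  0.31431261] edge [471.40735314 171.84888469  84.95333678]
[[1.15, -0.38, 0.31]]
[247.78628775 249.74383291]
```

View pics/s1.png

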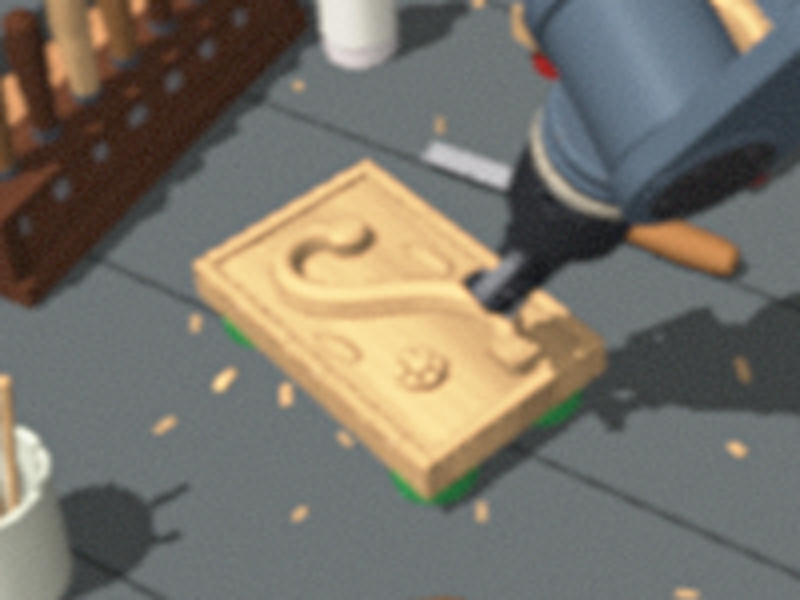

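>>> move_arm(
  steps=[
    [[1,0,0.001,-0.005,0,0,0],[1,0,0.001,-0.01,0,0,0],[1,0,0.001,-0.015,0,0,0],[1,0,0.001,-0.018,0,0,0],[1,0,0.001,-0.02,0,0,0],[1,0,0.001,-0.02,0,0,0]],
  ],
)

```text
time: 3.8
tcp_pos: [472.3, 173.4, 89.2]
ee_rot: [0.085, 0.973, -0.019, 0.216]
wrist_force: [-0.1, 0.2, 0.3]
grip_width: 0.3
grasp_force: 0.0
```

>>> move_arm(
  steps=[
    [[1,0,0,-0.001,0,0,0],[1,0,0,-0.001,0,0,0]],
  ],
)

```text
time: 4.0
tcp_pos: [472.3, 173.5, 88.3]
ee_rot: [0.085, 0.973, -0.019, 0.216]
wrist_force: [0.1, -0.3, -0.0]
grip_width: 0.1
grasp_force: 0.0
```

>>> move_arm(
  steps=[
    [[1,0,0,-0.001,0,0,0],[1,0,0,-0.001,0,0,0]],
  ],
)

```text
time: 4.2
tcp_pos: [472.3, 173.5, 87.2]
ee_rot: [0.085, 0.973, -0.019, 0.216]
wrist_force: [0.5, 0.4, 0.0]
grip_width: -0.1
grasp_force: 0.0
```

>>> move_arm(
  steps=[
    [[1,0,0,-0.001,0,0,0],[1,0,0,-0.001,0,0,0]],
  ],
)

```text
time: 4.4
tcp_pos: [472.3, 173.5, 86.2]
ee_rot: [0.085, 0.973, -0.019, 0.216]
wrist_force: [-0.3, 0.8, -1.1]
grip_width: 0.1
grasp_force: 0.0
```

>>> move_arm(
  steps=[
    [[1,0,0,-0.001,0,0,0],[1,0,0,-0.001,0,0,0]],
  ],
)

```text
time: 4.6
tcp_pos: [472.3, 173.5, 85.3]
ee_rot: [0.085, 0.973, -0.019, 0.216]
wrist_force: [-0.9, 0.6, 1.6]
grip_width: 0.1
grasp_force: 1.2
```

>>> move_arm(
  steps=[
    [[1,0,0,-0.001,0,0,0],[1,0,0,-0.001,0,0,0]],
  ],
)

```text
time: 4.8
tcp_pos: [472.3, 173.5, 84.3]
ee_rot: [0.085, 0.973, -0.019, 0.216]
wrist_force: [-3.2, 0.3, 4.6]
grip_width: -0.0
grasp_force: 2.5
```

```bash
cat > f.py <<'E'
from h import *
F=[];Z=[]
for i in range(4): ctrl.get_image("side"); o=ctrl.observe(); F.append(o["wrist_force"]); Z.append(o["tcp_pos"])
M=R.from_quat(o["ee_rot"]).as_matrix(); print(o["time"],"F",np.mean(F,0).round(2),"tcp",np.mean(Z,0).round(2),"edge",(np.mean(Z,0)+M@[11,0,22]).round(2),o["grasp_force"])
E
python3 f.py
```

```text
5.0 F [-2.53 -0.12  5.12] tcp [472.3  173.49  84.38] edge [471.65 173.59  59.8 ] 2.507950086146593
```

>>> move_arm(
  steps=[
    [[1,0.002,-0.002,0,0,0,0],[1,0.004,-0.004,0,0,0,0],[1,0.006,-0.006,0,0,0,0],[1,0.008,-0.008,0,0,0,0],[1,0.0095,-0.01,0,0,0,0]],
  ],
)

```text
time: 5.5
tcp_pos: [482.1, 163.6, 84.4]
ee_rot: [0.085, 0.973, -0.019, 0.216]
wrist_force: [-2.9, 3.7, 5.4]
grip_width: 0.1
grasp_force: 3.0
```

>>> move_arm(
  steps=[
    [[1,0.002,-0.0015,0,0,0,0],[1,0.004,-0.003,0,0,0,0],[1,0.006,-0.004,0,0,0,0],[1,0.008,-0.0055,0,0,0,0]],
  ],
)

```text
time: 5.9
tcp_pos: [490.0, 158.0, 84.4]
ee_rot: [0.085, 0.973, -0.019, 0.216]
wrist_force: [-3.7, 2.9, 7.1]
grip_width: 0.1
grasp_force: 3.5
```

>>> move_arm(
  steps=[
    [[1,0.002,-0.0013,0.0005,0,0,0],[1,0.004,-0.0026,0.0008,0,0,0],[1,0.006,-0.004,0.001,0,0,0],[1,0.008,-0.005,0.0012,0,0,0],[1,0.0105,-0.0063,0.0014,0,0,0]],
  ],
)

```text
time: 6.4
tcp_pos: [500.3, 151.6, 85.7]
ee_rot: [0.085, 0.973, -0.019, 0.216]
wrist_force: [-3.9, 2.1, 6.5]
grip_width: 0.1
grasp_force: 3.3
```

>>> move_arm(
  steps=[
    [[1,0.0025,0,0.0002,0,0,0],[1,0.005,0,0.0004,0,0,0],[1,0.0075,0,0.0006,0,0,0],[1,0.01,0,0.0008,0,0,0]],
  ],
)

```text
time: 6.8
tcp_pos: [510.0, 151.2, 86.3]
ee_rot: [0.085, 0.973, -0.02, 0.215]
wrist_force: [-6.3, 0.2, 7.1]
grip_width: -0.4
grasp_force: 4.3
```

>>> move_arm(
  steps=[
    [[1,0.0025,0,0.0008,0,0,0],[1,0.005,0,0.0014,0,0,0],[1,0.0075,0.0005,0.0018,0,0,0],[1,0.01,0.001,0.002,0,0,0]],
  ],
)

```text
time: 7.2
tcp_pos: [520.3, 152.5, 88.3]
ee_rot: [0.085, 0.973, -0.019, 0.215]
wrist_force: [-1.8, -0.6, 2.2]
grip_width: -0.1
grasp_force: 1.7
```

>>> move_arm(
  steps=[
    [[1,0.0025,0.0005,0.0003,0,0,0],[1,0.005,0.001,0.0005,0,0,0],[1,0.0075,0.002,0.0008,0,0,0],[1,0.01,0.003,0.001,0,0,0]],
  ],
)

```text
time: 7.6
tcp_pos: [530.5, 155.8, 89.5]
ee_rot: [0.085, 0.973, -0.019, 0.216]
wrist_force: [-1.5, -1.1, 2.1]
grip_width: 0.2
grasp_force: 0.7
```

>>> move_arm(
  steps=[
    [[1,0.002,0.001,0,0,0,0],[1,0.004,0.002,0,0,0,0],[1,0.006,0.003,0,0,0,0],[1,0.008,0.004,0.0003,0,0,0],[1,0.01,0.005,0.0005,0,0,0]],
  ],
)

```text
time: 8.1
tcp_pos: [540.5, 160.8, 90.0]
ee_rot: [0.085, 0.973, -0.019, 0.216]
wrist_force: [-1.5, -0.5, 1.8]
grip_width: 0.0
grasp_force: 0.6
```

>>> move_arm(
  steps=[
    [[1,0.002,0.0012,0.0002,0,0,0],[1,0.004,0.0025,0.0004,0,0,0],[1,0.006,0.004,0.0006,0,0,0],[1,0.008,0.005,0.0008,0,0,0],[1,0.01,0.0065,0.001,0,0,0]],
  ],
)

```text
time: 8.6
tcp_pos: [550.5, 167.3, 91.0]
ee_rot: [0.085, 0.973, -0.019, 0.216]
wrist_force: [-1.0, -0.5, -0.0]
grip_width: 0.0
grasp_force: 0.2
```

>>> move_arm(
  steps=[
    [[1,0.002,0.0015,-0.0007,0,0,0],[1,0.004,0.003,-0.001,0,0,0],[1,0.006,0.0042,-0.001,0,0,0]],
  ],
)

```text
time: 8.9
tcp_pos: [556.3, 171.4, 89.9]
ee_rot: [0.085, 0.973, -0.019, 0.215]
wrist_force: [-4.1, -2.0, 5.6]
grip_width: 0.2
grasp_force: 2.3
```

```bash
python3 f.py
```

```text
9.1 F [-2.13 -0.81  3.46] tcp [556.44 171.45  90.04] edge [555.79 171.56  65.46] 1.8641996383666992
```

>>> move_arm(
  steps=[
    [[1,0.002,0.0013,0,0,0,0],[1,0.004,0.0026,0,0,0,0],[1,0.006,0.004,0.0002,0,0,0],[1,0.008,0.0055,0.0003,0,0,0],[1,0.01,0.007,0.0004,0,0,0]],
  ],
)

```text
time: 9.6
tcp_pos: [566.5, 178.5, 90.4]
ee_rot: [0.085, 0.973, -0.019, 0.216]
wrist_force: [-2.7, -1.8, 4.0]
grip_width: -0.3
grasp_force: 1.7
```

>>> move_arm(
  steps=[
    [[1,0.002,0.0013,0,0,0,0],[1,0.004,0.0026,0,0,0,0],[1,0.006,0.004,0.0001,0,0,0],[1,0.008,0.0055,0.0002,0,0,0],[1,0.01,0.007,0.0002,0,0,0]],
  ],
)

```text
time: 10.1
tcp_pos: [576.5, 185.5, 90.6]
ee_rot: [0.085, 0.973, -0.019, 0.216]
wrist_force: [-2.9, -2.3, 4.5]
grip_width: 0.0
grasp_force: 2.0
```

>>> move_arm(
  steps=[
    [[1,0.002,0.0011,0,0,0,0],[1,0.004,0.0022,0,0,0,0],[1,0.006,0.0033,0,0,0,0],[1,0.008,0.0043,0,0,0,0],[1,0.01,0.0053,0,0,0,0]],
  ],
)

```text
time: 10.6
tcp_pos: [586.5, 190.8, 90.6]
ee_rot: [0.085, 0.973, -0.019, 0.216]
wrist_force: [-1.4, -1.7, 3.6]
grip_width: -0.1
grasp_force: 1.8
```

>>> move_arm(
  steps=[
    [[1,0.002,0.0008,0,0,0,0],[1,0.004,0.0016,0,0,0,0],[1,0.006,0.0024,0,0,0,0],[1,0.008,0.0032,-0.0002,0,0,0],[1,0.01,0.0038,-0.0003,0,0,0]],
  ],
)

```text
time: 11.1
tcp_pos: [596.5, 194.6, 90.3]
ee_rot: [0.085, 0.973, -0.019, 0.216]
wrist_force: [-3.0, -1.5, 3.8]
grip_width: -0.6
grasp_force: 2.1
```

>>> move_arm(
  steps=[
    [[1,0.002,0.0006,0,0,0,0],[1,0.004,0.0012,-0.0001,0,0,0],[1,0.006,0.0018,-0.0002,0,0,0],[1,0.008,0.0024,-0.0003,0,0,0],[1,0.01,0.003,-0.0004,0,0,0]],
  ],
)

```text
time: 11.6
tcp_pos: [606.4, 197.5, 89.9]
ee_rot: [0.085, 0.973, -0.019, 0.216]
wrist_force: [-3.5, -0.9, 5.7]
grip_width: -0.1
grasp_force: 2.5
```

>>> move_arm(
  steps=[
    [[1,0.002,0,-0.0001,0,0,0],[1,0.004,0,-0.0002,0,0,0],[1,0.006,0,-0.0004,0,0,0],[1,0.008,0,-0.0006,0,0,0],[1,0.01,0,-0.0008,0,0,0]],
  ],
)

```text
time: 12.1
tcp_pos: [616.4, 197.5, 89.1]
ee_rot: [0.085, 0.973, -0.019, 0.216]
wrist_force: [-4.6, 0.5, 6.2]
grip_width: -0.3
grasp_force: 2.9
```

>>> move_arm(
  steps=[
    [[1,0.002,0,0.0003,0,0,-4],[1,0.004,0,0.0003,0,0,-8],[1,0.006,-0.0005,0.0003,0,0,-12],[1,0.008,-0.001,0.0001,0,0,-16],[1,0.01,-0.0015,0,0,0,-20]],
  ],
)

```text
time: 12.6
tcp_pos: [626.5, 196.1, 89.2]
ee_rot: [0.254, 0.943, -0.056, 0.209]
wrist_force: [-3.0, 0.4, 4.8]
grip_width: -0.2
grasp_force: 2.1
```

```bash
python3 f.py
```

```text
12.8 F [-0.22 -0.39  4.71] tcp [626.83 196.25  89.22] edge [626.26 196.59  64.63] 2.2992387134581804
```

>>> move_arm(
  steps=[
    [[1,0.002,-0.001,0,0,0,-4],[1,0.004,-0.0022,-0.0001,0,0,-8],[1,0.006,-0.0035,-0.0002,0,0,-12],[1,0.0078,-0.0048,-0.0004,0,0,-16],[1,0.0095,-0.0062,-0.0006,0,0,-20]],
  ],
)

```text
time: 13.3
tcp_pos: [635.8, 189.9, 88.5]
ee_rot: [0.413, 0.885, -0.091, 0.196]
wrist_force: [-2.0, 2.6, 4.8]
grip_width: 0.1
grasp_force: 2.5
```

>>> move_arm(
  steps=[
    [[1,0.0015,-0.0015,0,0,0,-4],[1,0.003,-0.003,-0.0001,0,0,-8],[1,0.0042,-0.0045,-0.0003,0,0,-12],[1,0.0053,-0.006,-0.0004,0,0,-16],[1,0.0062,-0.0075,-0.0006,0,0,-20]],
  ],
)

```text
time: 13.8
tcp_pos: [642.1, 182.6, 88.0]
ee_rot: [0.56, 0.8, -0.124, 0.177]
wrist_force: [-1.2, 2.8, 4.3]
grip_width: -0.1
grasp_force: 2.4
```

>>> move_arm(
  steps=[
    [[1,0.001,-0.0015,-0.0001,0,0,-4],[1,0.002,-0.0035,-0.0003,0,0,-8],[1,0.0028,-0.0055,-0.0005,0,0,-12],[1,0.0036,-0.0075,-0.0007,0,0,-15]],
  ],
)

```text
time: 14.2
tcp_pos: [645.9, 175.1, 87.3]
ee_rot: [0.66, 0.72, -0.146, 0.159]
wrist_force: [0.1, 1.9, 5.9]
grip_width: 0.2
grasp_force: 2.5
```

>>> move_arm(
  steps=[
    [[1,0.0006,-0.002,-0.0001,0,0,-4],[1,0.0012,-0.004,-0.0003,0,0,-8],[1,0.0018,-0.006,-0.0005,0,0,-10],[1,0.002,-0.008,-0.0007,0,0,-10]],
  ],
)

```text
time: 14.6
tcp_pos: [648.1, 166.9, 86.6]
ee_rot: [0.72, 0.66, -0.159, 0.146]
wrist_force: [0.1, 2.8, 5.7]
grip_width: 0.1
grasp_force: 2.7
```

```bash
python3 f.py; python3 - <<'E'
from h import *
im=avg("side",2); c=im[190:265,140:240]; cv2.imwrite("pics/s2.png",cv2.resize(c,(800,600),interpolation=cv2.INTER_CUBIC))
o=ctrl.observe(); M=R.from_quat(o["ee_rot"]).as_matrix()
w=pw(PX[-4:],65.); print((proj("side",np.r_[w,[o["tcp_pos"]+M@[11,0,20]]])-[140,190])*8)
E
```

```text
14.8 F [0.26 1.89 5.47] tcp [648.02 166.67  86.71] edge [648.09 167.36  62.13] 2.6349377597216517
[[418.73698634 319.71238263]
 [449.98410997 294.53969744]
 [487.91761924 284.16495803]
 [519.74654291 293.05541448]
 [416.03437041 325.16895697]]
```

View pics/s2.png

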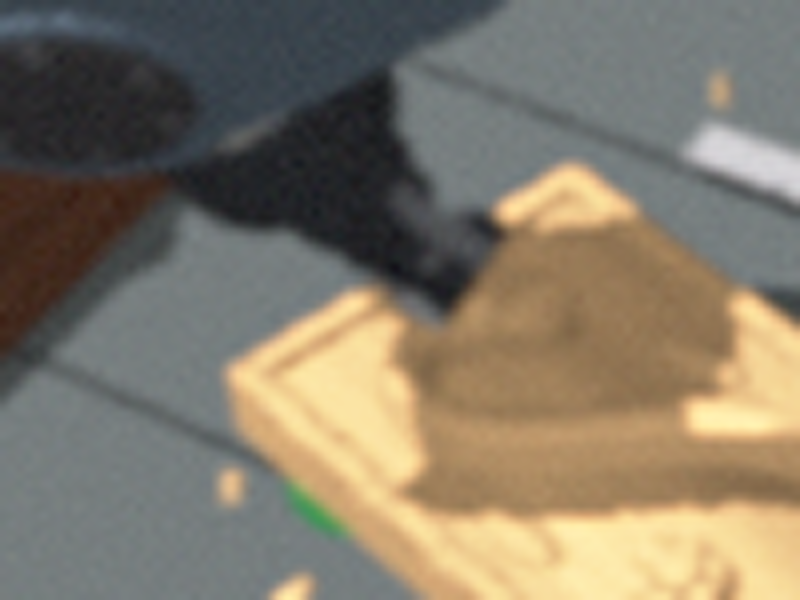

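>>> move_arm(
  steps=[
    [[1,0.0008,-0.002,0,0,0,0],[1,0.0016,-0.004,-0.0001,0,0,0],[1,0.0024,-0.006,-0.0002,0,0,0],[1,0.003,-0.008,-0.0004,0,0,0],[1,0.003,-0.01,-0.0006,0,0,0],[1,0.003,-0.01,-0.0006,0,0,0]],
  ],
)

```text
time: 15.5
tcp_pos: [650.7, 156.5, 86.0]
ee_rot: [0.72, 0.66, -0.159, 0.146]
wrist_force: [-0.1, 2.1, 5.5]
grip_width: -0.0
grasp_force: 2.6
```

```bash
python3 f.py
```

```text
15.7 F [-0.86  1.86  5.28] tcp [650.74 156.55  85.98] edge [650.79 157.23  61.39] 2.5957633649522904
```

>>> move_arm(
  steps=[
    [[1,0.0005,-0.002,-0.0001,0,0,0],[1,0.001,-0.004,-0.0002,0,0,0],[1,0.0012,-0.006,-0.0003,0,0,0],[1,0.0015,-0.008,-0.0004,0,0,0],[1,0.0015,-0.009,-0.0004,0,0,0]],
  ],
)

```text
time: 16.2
tcp_pos: [652.2, 147.4, 85.4]
ee_rot: [0.72, 0.66, -0.16, 0.146]
wrist_force: [0.2, 0.9, 4.1]
grip_width: 0.1
grasp_force: 1.6
```

```bash
python3 f.py
```

```text
16.4 F [ 0.22 -0.53  3.8 ] tcp [652.16 147.37  85.43] edge [652.21 148.03  60.85] 1.9505023397505283
```

>>> move_arm(
  steps=[
    [[1,-0.002,-0.001,0.0005,0,0,0],[1,-0.004,-0.002,0.001,0,0,0],[1,-0.006,-0.003,0.0015,0,0,0],[1,-0.008,-0.004,0.002,0,0,0],[1,-0.01,-0.005,0.002,0,0,0]],
  ],
)

```text
time: 16.9
tcp_pos: [642.1, 142.9, 87.4]
ee_rot: [0.72, 0.66, -0.159, 0.146]
wrist_force: [3.9, 1.3, 0.3]
grip_width: 0.1
grasp_force: 1.9
```

```bash
python3 f.py
```

```text
17.1 F [1.08 0.77 1.86] tcp [641.95 142.77  87.56] edge [641.99 143.43  62.97] 0.7916120358277112
```

>>> move_arm(
  steps=[
    [[1,0,0,0.0012,0,0,0],[1,-0.003,-0.001,0.0012,0,0,0],[1,-0.006,-0.002,0.001,0,0,0],[1,-0.009,-0.003,0.0008,0,0,0],[1,-0.012,-0.004,0.0005,0,0,0],[1,-0.015,-0.0045,0.0005,0,0,0]],
  ],
)

```text
time: 17.7
tcp_pos: [627.1, 138.2, 88.3]
ee_rot: [0.72, 0.659, -0.159, 0.146]
wrist_force: [2.2, 0.9, 3.7]
grip_width: 0.1
grasp_force: 1.4
```

```bash
python3 f.py
```

```text
17.9 F [ 1.01 -0.58  3.26] tcp [626.82 138.18  88.15] edge [626.86 138.84  63.56] 1.6341586629278027
```

>>> move_arm(
  steps=[
    [[1,-0.001,0,-0.0002,0,0,0],[1,-0.002,0,-0.0002,0,0,0],[1,-0.002,0,-0.0002,0,0,0],[1,-0.002,0,-0.0002,0,0,0]],
  ],
)

```text
time: 18.3
tcp_pos: [625.3, 138.3, 87.9]
ee_rot: [0.72, 0.659, -0.16, 0.146]
wrist_force: [2.9, 0.4, 4.7]
grip_width: 0.1
grasp_force: 1.9
```

```bash
python3 f.py; python3 - <<'E'
from h import *
im=avg("side",2); cv2.imwrite("pics/s3.png",cv2.resize(im[150:330,90:330],(800,600),interpolation=cv2.INTER_CUBIC))
E
```

```text
18.5 F [ 2.92 -0.69  4.3 ] tcp [625.28 138.3   87.9 ] edge [625.34 138.97  63.31] 2.0122261438518763
```

View pics/s3.png

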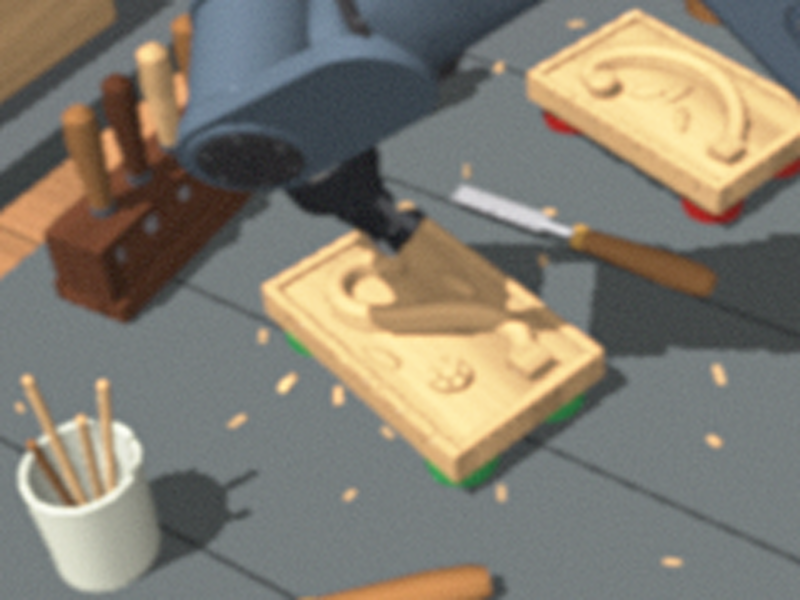

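The picture shows the fingertips on the eye, at about (392,245). The panels, rosette and tools lie where they were.

```bash
python3 -c "
from cell import ctrl
print(ctrl.sign_off())"
```

```text
the job is handed in; nothing more can be done
None
```

The job is handed in: the fingertips ran along the S-scroll's crest from the root block to the eye, with contact possibly very light for about 10 mm early on the third part (one wrist-force reading near zero, pad 0.2 N), and now rest on the eye at about 4–5 N with nothing visibly shifted; the hand-in returned no verdict.

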